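# Stack two sawn blocks in the tilted cradle

## Robot

A 7-joint arm with a two-finger parallel gripper is mounted at the origin on the work surface. World frame = base frame: x ahead of the robot, y to its left, z up, the work surface at z = 0. Lengths are in m, angles in degrees, forces in N, time in s.
With the tool pointing down it reaches from about 0.4 to 0.85 m from the base axis. Payload 10.4 kg.
Tool frame: the origin (TCP) lies on the centre line of the jaws, within the pads' length; the fingertips stand 25 mm ahead of it and the grasp point (between the pads) lies 6 mm ahead of it; z points along the fingers, y is the line along which they close (so a half turn about z gives the same grasp; the last joint's range is limited). The gripper opens to 87 mm and grips with 3 to 60 N. Pads are 19 mm wide; open, the fingers measure 117 mm over their backs; the gripper's body (75 mm by 190 mm) begins 51 mm behind the grasp point.
Start: joints at [-70.508, 19.034, -3.707, 83.658, 1.238, 77.344, -5.071], TCP at [0.222, 0.584, 0.248] pointing down, gripper open.
Joint ranges: [-148.97, 148.97], [-28.65, 121.19], [-84.17, 76.75], [9.2, 138.47], [-72.65, 252.65], [3.7, 117.97], [-149.18, 149.18]. Speed limits (degrees/s): [127.2, 127.2, 159.86, 159.86, 180, 180, 180].

## Interface

Orientations are given as a 3x3 rotation matrix whose columns are the frame's x, y, z axes.
In Python, from station import * gives the robot as it stands.
- The arm moves only by the tool step_arm, never from a script. Its argument "steps" is one flat list of numbers, 5 for each row, row after row: the finger opening in mm, from 0 to 87, then the shift along the tool's x, y, z in mm, then the turn about the tool's z in rad. A call has 1 to 20 rows; each row is the pose to reach, as a shift and turn from the pose commanded when the call began, along the tool's axes at that moment; what a row does not reach only later rows make up. A row lasts 1/12 s, in which the tool goes at most 41.7 mm and 7.16 degrees, less where a joint would pass 70% of its speed; a pose out of reach is approached as far as the arm can. A call with a gripper value outside its range is refused whole. The fingers move at their own pace and stop on an object; "newtons" is the grip in N (left out, the last holds). Time passes only in rows, so rows that repeat a pose let the fingers close. It gives the time, the measured TCP pose, the force, the opening and the grip force at its end, in the units of the state.
- get_state(): the state, without advancing time (a new reading comes with each control period).
- read_camera(name): name is "scene" or "top"; returns the picture (400x640x3 uint8, red, green, blue); there is no depth.
- get_calibration(name): a dict with "vfov" (degrees; the focal length in pixels is half the picture's height over the tangent of half this angle, whatever the lens; pixels are square), "cx", "cy" (the principal point, pixels), "D" ([k1, k2, p1, p2, k3] as OpenCV has them; the pictures are not rectified), "R" (3x3) and "t" (3): a world point X has camera coordinates R X + t. Camera axes: x right, y down, z forward; pixel columns grow to the right and rows downward; lengths in m; the calibration is good to about 2 mm. A picture is of the moment at which its call begins. get_calibration takes no time and is no camera call.
- job_done(): hands the job in; it is judged then, once.
The state is a dict: "time": time; "joint_pos": joint angles; "joint_vel": joint speeds; "tau": joint torques, N m; "ee_pos": TCP position; "orientation": TCP orientation; "force": force on the tool from outside, world axes, zero at the start; "moment": the same for the moment, N m; "finger_gap": opening from 0.0 (shut) to 1.0 (fully open); "gripper_force": force on a finger pad.
Only numpy, scipy, OpenCV 4.12 (cv2) and the standard library are available. Lean on these libraries where they do the work, as an engineer would, in place of code of your own. Each camera call takes 0.05 s, during which the arm holds its last target. There are 200 camera calls.

## Task

Stack the two long sawn blocks in the tilted cradle, on the boards that already lie there: first the dark block, in the middle of the boards, then the pale block squarely on top of it. Lay each one flat along the slope, with one end pushed fully back against the blue backstop, and set it down gently, letting go only once you feel that it rests on the pile, because nobody has measured how high the boards reach. Leave everything else on the bench where it is.

Things in the scene. Friction and masses are not known exactly. Their poses are not given: they have to be found in the camera images.
- dark_block: dark brown sawn hardwood block, 140 long (its x) x 50 wide (its y) x 44 high (its z), 0.14 to 0.28 kg, lying flat on the bench at the start. Origin: centre of its underside
- pale_block: pale sawn softwood block, 140 long (its x) x 50 wide (its y) x 36 high (its z), 0.08 to 0.17 kg, lying flat on the bench at the start. Origin: centre of its underside. The dark and the pale block may be in either of two places
- deck: tilted deck of the fixed cradle; it slopes down to the blue backstop on the robot's side. Origin: middle of the line where deck surface meets backstop face, 62 above the bench. x points up the slope, away from the backstop (20 degrees above level), y across, z square to and off the deck. Deck surface z = 0, x 0 to 200, y -67 to 67. Blocks do not slide down this slope by themselves: push them back
- backstop_top (a point): middle of the top edge of the blue backstop's face. The backstop is 134 wide, 18 thick, square to the deck; its face is the plane x = 0 of the deck's frame and reaches to z = 140 there
- under_pile (a point): point of the deck's surface (not of the pile's top) under the middle of a pile of thin boards, 90 up the slope from the deck's origin. The boards stay put, parallel to the deck, 108 wide, deck x = 2 to 178; the pile's top is somewhere from 10 to 40 off the deck, different each time: feel for it or look
- pale_offcut: bystander: short pale offcut 60 x 50 x 36, same wood as the pale block but only 60 long. Leave alone. Origin: underside
- dark_offcut: bystander: short dark offcut 50 x 50 x 44. Leave alone. Origin: underside
- pencil: bystander: flat red carpenter's pencil, about 172 x 13 x 8, lying between the two blocks. Leave alone. Origin: underside
- glue: bystander: white glue bottle, 60 in diameter, 170 high, red cap. Leave alone. Origin: underside
- tape: bystander: yellow tape measure, 70 x 42 x 66. Leave alone. Origin: underside
- mug: bystander: blue mug, 80 in diameter, 92 high. Leave alone. Origin: underside
Things that resemble listed ones, but are neither listed nor needed, are in the scene too. Leave any purple or turquoise look-alike of the dark_block alone. Leave any green look-alike of the pale_block alone.

How it is judged:
By the outcome, as a careful person would: the job done as asked, in the order asked, and still so for the second after the job is handed in, with the robot touching nothing.
It also fails if it takes over 72 s, if anything falls off the work surface, if the arm or the gripper's body presses on something with over 40 N, if the wrist force passes 120 N, or if a joint passes its speed limit or range.

## Working session

There is one attempt and no reset: what is moved stays moved. The work goes in short steps, Python scripts to look and compute and a tool call to move; the robot and the scene stay as the last step left them, time stands still between calls to the robot, and variables do not carry over. Pictures are saved under pics/ and viewed, at most 10 in all, crops included, and the job is handed in when it is done.

Besides the shell and the picture viewer there is one more tool, called after ">>>" in YAML: its name, and indented under it one key for each argument. step_arm: Moves the arm, as the interface text tells. Its arguments: {"type":"object","properties":{"steps":{"type":"array","items":{"type":"number"}},"newtons":{"type":"number"}},"required":["steps"]}

```bash
mkdir -p pics
python3 - <<'E'
from station import *
import cv2
for n in("scene","top"):
    cv2.imwrite(f"pics/{n}0.png",read_camera(n)[:,:,::-1]); print(n,get_calibration(n))
s=get_state();print(s)
E
```

```text
scene {'vfov': 55.7445197825966, 'cx': 317.96400310499956, 'cy': 205.0266239266933, 'D': array([-0.0138957,  0.       ,  0.       ,  0.       ,  0.       ]), 'R': array([[ 0.16059305,  0.98695687,  0.01122507],
       [ 0.55824417, -0.08144422, -0.8256696 ],
       [-0.81398607,  0.13886313, -0.56404229]]), 't': array([ 0.00280695, -0.18821654,  1.39742396])}
top {'vfov': 53.06990362742251, 'cx': 319.3249850438045, 'cy': 205.73783059119808, 'D': array([-0.01518278,  0.        ,  0.        ,  0.        ,  0.        ]), 'R': array([[-0.0043701 , -0.9999888 , -0.00181456],
       [-0.99672248,  0.0045024 , -0.08077142],
       [ 0.08077869,  0.00145563, -0.996731  ]]), 't': array([-0.08229113,  0.53573107,  1.09758411])}
{'time': 0.1, 'joint_pos': array([-70.50764959,  19.06720457,  -3.70729144,  83.69823974,
         1.23864853,  77.34291063,  -5.07122849]), 'joint_vel': array([-0.03284696, -0.12021266,  0.00125502, -0.17682183,  0.00124866,
        0.00928024,  0.0299583 ]), 'tau': array([ 2.95668666e-03, -6.24538422e+01,  2.54497753e-02, -3.90721714e+01,
       -6.14412571e-02,  3.64041841e-02,  4.83670090e-05]), 'ee_pos': array([0.22171212, 0.58404241, 0.24687063]), 'orientation': array([[-9.34910757e-01,  3.54882723e-01, -3.59045047e-04],
       [ 3.54882898e-01,  9.34910065e-01, -1.13986962e-03],
       [-6.88452057e-05, -1.19309531e-03, -9.99999286e-01]]), 'force': array([ 0.46888612, -0.21483656, -0.0692108 ]), 'moment': array([-0.01146655,  0.01710793,  0.01990929]), 'gripper_force': 0.0, 'finger_gap': 0.9983922037033186}
```

View pics/scene0.png

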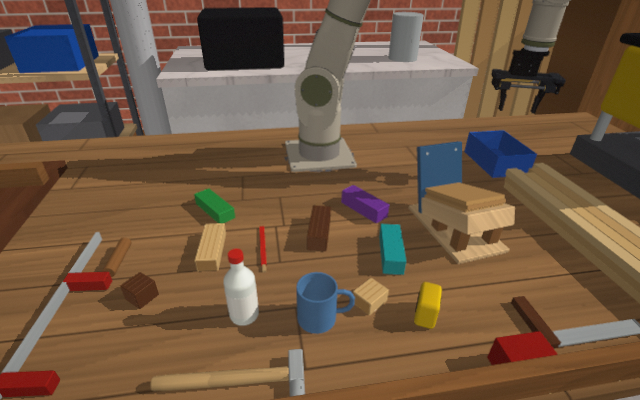

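View pics/top0.png

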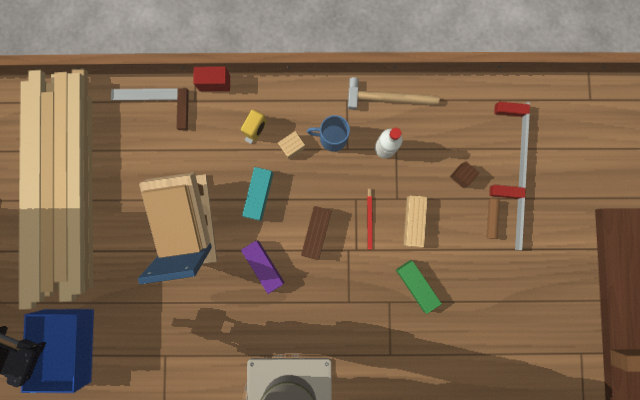

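The scene view shows the cradle at about (465,210), the dark block at (318,227) and the pale block at (211,246). In the top view the dark block is at (317,233), the pale block at (416,221) and the cradle at (175,225). I'll take enlarged crops next.

Run:
```python
import cv2
def crop(n,x0,y0,x1,y1,k,o):
    im=cv2.resize(cv2.imread(f"pics/{n}0.png")[y0:y1,x0:x1],None,fx=k,fy=k,interpolation=cv2.INTER_CUBIC)
    for x in range((x0+9)//10*10,x1,10): cv2.putText(im,str(x),((x-x0)*k,9),0,.33,(255,255,255),1); cv2.line(im,((x-x0)*k,10),((x-x0)*k,16),(255,255,255),1)
    for y in range((y0+9)//10*10,y1,10): cv2.putText(im,str(y),(0,(y-y0)*k),0,.33,(255,255,255),1); cv2.line(im,(22,(y-y0)*k),(28,(y-y0)*k),(255,255,255),1)
    cv2.imwrite(f"pics/{o}.png",im)
crop("top",125,165,230,295,4,"c1"); crop("top",290,180,450,270,5,"c2"); crop("scene",400,130,530,265,4,"c3")
```

```text
(no output)
```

View pics/c1.png

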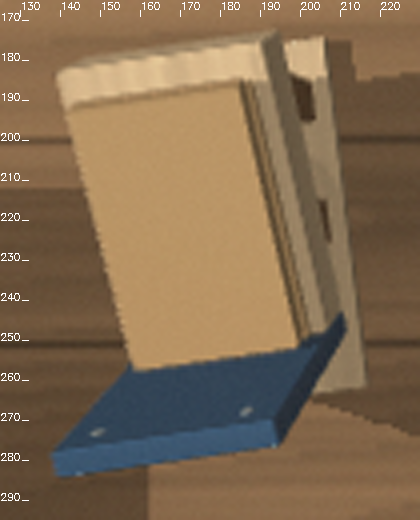

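View pics/c2.png

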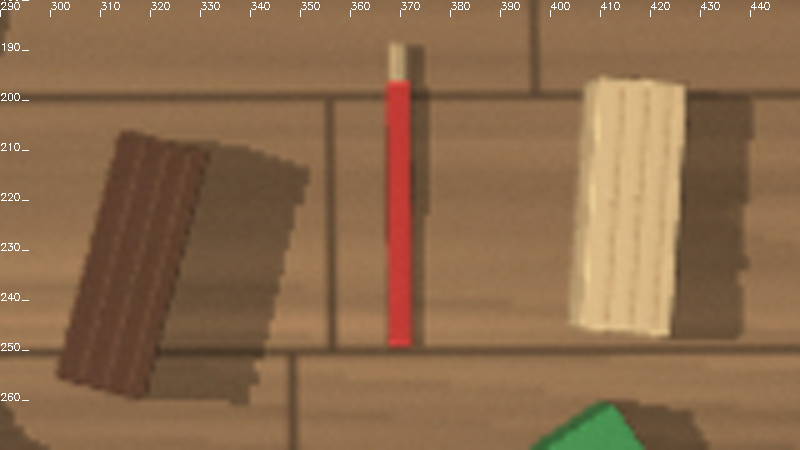

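View pics/c3.png

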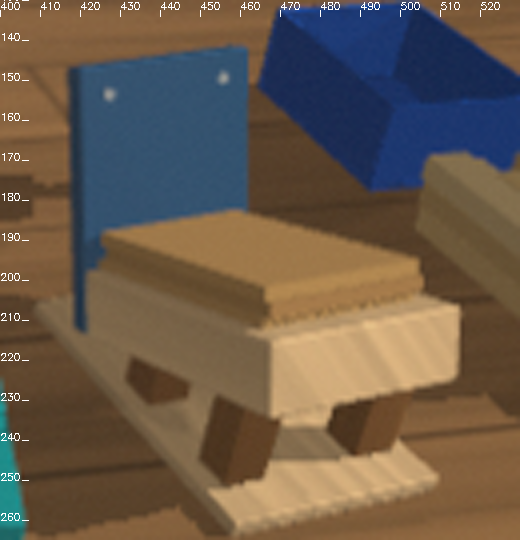

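```bash
cat > h.py <<'E'
from station import *
import numpy as np, cv2
from scipy.optimize import least_squares
from scipy.spatial.transform import Rotation as Ro
C={n:get_calibration(n) for n in("scene","top")}
def proj(n,P):
    c=C[n]; f=200/np.tan(np.radians(c["vfov"]/2))
    K=np.array([[f,0,c["cx"]],[0,f,c["cy"]],[0,0,1]])
    return cv2.projectPoints(np.asarray(P,float).reshape(-1,3),cv2.Rodrigues(c["R"])[0],c["t"],K,c["D"])[0].reshape(-1,2)
def deckR(yaw): return (Ro.from_euler("z",yaw)*Ro.from_euler("y",-20,degrees=True)).as_matrix()
def block(p,L,W,H): # p: x,y,yaw -> top corners (+x+y,+x-y,-x-y,-x+y)
    c=np.array([[L,W,0],[L,-W,0],[-L,-W,0],[-L,W,0]])/2000
    return c@Ro.from_euler("z",p[2]).as_matrix().T+[p[0],p[1],H/1000]
E
python3 - <<'E'
from h import *
for nm,uv,H in (("dark",[(314.4,206),(332.4,210),(319.6,260),(301.6,255.4)],44),("pale",[(409.2,195.6),(427.4,197),(423.8,247.2),(405.4,245.6)],36)):
    f=lambda p:(proj("top",block(p,140,50,H))-uv).ravel()
    r=least_squares(f,[.5,0,0]); print(nm,r.x,np.degrees(r.x[2]),r.fun.round(1))
T=[(200,67,0,139.3,183.3),(200,-67,0,194.5,173.3),(0,67,140,138,278.3),(0,-67,140,193.8,269.5),(178,54,-1,141.5,192),(178,-54,-1,185.8,185),(2,-54,-1,200,251.5),(2,54,-1,158.3,257.5)]
S=[(0,-67,140,419.7,146.5),(0,67,140,461.8,141.5),(178,-54,-1,466.8,202.5),(178,54,-1,505,195.5),(2,-54,-1,425.8,188.8),(2,54,-1,460.8,182.5),(200,-67,0,467.5,214.5),(200,67,0,515,207)]
def f(p):
    o=[]
    for n,L in(("top",T),("scene",S)):
        a=np.array(L); q=a[:,:3].copy(); q[q[:,2]<0,2]=p[3]*1000
        P=q/1000@deckR(p[2]).T+[p[0],p[1],.062]; o.append(proj(n,P)-a[:,3:])
    return np.concatenate(o).ravel()
r=least_squares(f,[.5,.3,0,.02],loss="soft_l1"); print("deck",r.x,np.degrees(r.x[2]));print(f(r.x).reshape(-1,2).round(1).tolist())
E
```

```text
dark [ 0.45982304 -0.07812101 -0.25444983] -14.578901168984071 [ 0.1 -0.4 -0.2  0.1 -0.   0.1  0.1  0.1]
pale [ 0.49025649 -0.35172648 -0.09632589] -5.519066982402597 [ 0.1 -0.4 -0.1 -0.2 -0.1  0.3  0.1  0.2]
deck [0.4119818  0.28292355 0.13960276 0.02358143] 7.998648787861193
[[-1.0, -1.1], [-4.1, 1.3], [-1.1, -1.0], [-0.2, -0.3], [0.5, -0.1], [-1.1, 0.7], [-0.2, -0.7], [0.7, -0.8], [-0.3, 0.2], [0.4, -0.5], [-0.8, -0.2], [-0.8, -0.2], [-0.9, -0.4], [-2.4, 0.3], [-0.3, 0.8], [0.1, -1.0]]
```

Both block fits are good to about 1 mm. The deck yaw is 8° and the boards reach about 24 mm off the deck. Next I'll work out the moves.

```bash
cat >> h.py <<'E'
DO=np.array([.412,.283,.062]); DY=np.radians(8.0); DR=deckR(DY)
def shift(pos,yaw,ref=None):
    """shift (mm, tool axes) and turn (rad) from the measured pose to TCP pos with tool x axis along yaw (mod 180)"""
    s=get_state(); R=s["orientation"]; d=R.T@(np.asarray(pos)-s["ee_pos"])*1000
    cur=np.arctan2(R[1,0],R[0,0]); t=-(yaw-cur); t=(t+np.pi/2)%np.pi-np.pi/2
    return d.round(1),round(t,3)
E
python3 - <<'E'
from h import *
y=np.radians(-14.6)
print(shift([.46,-.078,.247],y)); print(shift([.46,-.078,.039],y))
E
```

```text
(array([-4.577e+02, -5.344e+02,  5.000e-01]), np.float64(-0.108))
(array([-457.7, -534.1,  208.5]), np.float64(-0.108))
```

>>> step_arm:
  steps: [87,-457.7,-534.4,0,-0.108,87,-457.7,-534.4,0,-0.108,87,-457.7,-534.4,0,-0.108,87,-457.7,-534.4,0,-0.108,87,-457.7,-534.4,0,-0.108,87,-457.7,-534.4,0,-0.108,87,-457.7,-534.4,0,-0.108,87,-457.7,-534.4,0,-0.108,87,-457.7,-534.4,0,-0.108,87,-457.7,-534.4,0,-0.108,87,-457.7,-534.4,0,-0.108,87,-457.7,-534.4,0,-0.108,87,-457.7,-534.4,0,-0.108,87,-457.7,-534.4,0,-0.108,87,-457.7,-534.4,0,-0.108,87,-457.7,-534.4,0,-0.108,87,-457.7,-534.4,0,-0.108,87,-457.7,-534.4,0,-0.108,87,-457.7,-534.4,0,-0.108,87,-457.7,-534.4,0,-0.108]

```text
time: 1.77
ee_pos: [0.4598, -0.0771, 0.2472]
orientation: [[-0.968, 0.252, -0.001], [0.252, 0.968, 0.0], [0.001, -0.0, -1.0]]
force: [-0.7, -0.2, -0.7]
finger_gap: 1.006
gripper_force: 0.0
```

Run:
```python
from h import *
s=get_state();print(s["ee_pos"],s["joint_pos"].round(0),s["force"])
y=np.radians(-14.6)
print(shift([.46,-.078,.039],y))
```

```text
[ 0.45976134 -0.07710913  0.24717367] [-33.  -3.  37. 108.   2.  75.  78.] [-0.69678066 -0.15675097 -0.69178284]
(array([ -0.6,  -0.8, 208.2]), np.float64(0.0))
```

>>> step_arm:
  steps: [87,0,-1,40,0,87,0,-1,80,0,87,0,-1,120,0,87,0,-1,150,0,87,0,-1,175,0,87,0,-1,195,0,87,0,-1,208,0,87,0,-1,208,0,87,0,-1,208,0,35,0,-1,208,0,35,0,-1,208,0,35,0,-1,208,0,35,0,-1,208,0,35,0,-1,208,0,35,0,-1,208,0,35,0,-1,208,0]
  newtons: 20

```text
time: 3.1
ee_pos: [0.4601, -0.0783, 0.0398]
orientation: [[-0.968, 0.252, 0.001], [0.252, 0.968, 0.001], [-0.0, 0.001, -1.0]]
force: [-0.0, 1.9, 2.6]
finger_gap: 0.578
gripper_force: 20.0
```

Run:
```python
from h import *
yd=DY
# dark: hold level over the pile; pivot (grasp point) at block centre, 33 above underside
h=24
piv=lambda x,z: DO+DR@[x/1000,0,z/1000]
p=piv(78,h+33)+[0,0,.006]
print("final TCP flat",p, piv(70,h+33)+[0,0,.006])
a=p.copy(); a[2]+=.09
s=get_state()
print(s["ee_pos"],"lift to",a)
print(shift(a,yd), shift(p,yd)); print("deck -x in tool at yaw: ", DR[:,0])
```

```text
final TCP flat [0.46527729 0.29048763 0.14824005] [0.45783291 0.2894414  0.14550389]
[ 0.46007436 -0.07830873  0.03975842] lift to [0.46527729 0.29048763 0.23824005]
(array([  87.8,  358.4, -198.3]), np.float64(-0.394)) (array([  87.8,  358.3, -108.3]), np.float64(-0.394))
deck -x in tool at yaw:  [0.9305476  0.13077994 0.34202014]
```

>>> step_arm:
  steps: [35,0,0,-15,0,35,0,0,-50,0,35,0,0,-90,0,35,0,0,-130,0,35,5,20,-165,-0.05,35,15,55,-190,-0.1,35,25,90,-210,-0.15,35,33,128,-220,-0.2,35,42,166,-220,-0.25,35,50,204,-220,-0.3,35,58,242,-220,-0.35,35,66,280,-220,-0.394,35,72,315,-220,-0.394,35,76,345,-220,-0.394,35,77.5,358,-220,-0.394,35,77.5,363,-220,-0.394,35,77.5,363,-220,-0.394,35,77.5,363,-220,-0.394,35,77.5,363,-220,-0.394]

```text
time: 4.68
ee_pos: [0.4767, 0.2901, 0.2597]
orientation: [[-0.991, -0.136, 0.0], [-0.136, 0.991, -0.0], [-0.0, -0.0, -1.0]]
force: [1.0, -0.1, -1.3]
finger_gap: 0.572
gripper_force: 20.0
```

Run:
```python
from h import *
s=get_state();print(s["ee_pos"],s["force"],s["joint_pos"].round(0)); p=DO+DR@[.09,0,.057]+[0,0,.006]
print(p,shift(p,DY))
cv2.imwrite("pics/s1.png",cv2.resize(read_camera("scene")[120:270,390:540,::-1],None,fx=4,fy=4))
```

```text
[0.47674638 0.29014052 0.25965968] [ 0.9567472  -0.1002293  -1.29586989] [-54.  10.  20.  94.  -4.  76.  65.]
[0.47644386 0.29205699 0.15234429] (array([  0. ,   2. , 107.3]), np.float64(-0.003))
```

View pics/s1.png

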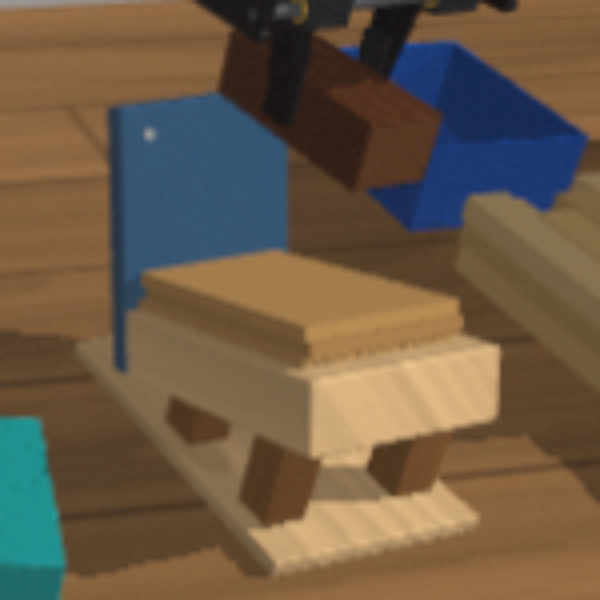

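The dark block is held level above the boards, and the pile and backstop are clear beneath it. I'll lower it slowly.

>>> step_arm:
  steps: [35,0,1,25,-0.003,35,0,2,50,-0.003,35,0,2,64,-0.003,35,0,2,70,-0.003,35,0,2,73,-0.003,35,0,2,76,-0.003,35,0,2,78,-0.003,35,0,2,80,-0.003,35,0,2,82,-0.003,35,0,2,84,-0.003,35,0,2,84,-0.003]
  newtons: 12

```text
time: 5.65
ee_pos: [0.4757, 0.2942, 0.1755]
orientation: [[-0.99, -0.142, -0.0], [-0.142, 0.99, 0.0], [0.0, 0.0, -1.0]]
force: [-2.7, 0.2, -0.9]
finger_gap: 0.577
gripper_force: 12.0
```

>>> step_arm:
  steps: [35,0,-1,2,0,35,0,-2,4,0,35,0,-2,6,0,35,0,-2,8,0,35,0,-2,8,0]

```text
time: 6.07
ee_pos: [0.4762, 0.2921, 0.1671]
orientation: [[-0.99, -0.142, -0.0], [-0.142, 0.99, -0.0], [0.0, -0.0, -1.0]]
force: [-0.9, 0.5, -0.5]
finger_gap: 0.573
gripper_force: 12.0
```

>>> step_arm:
  steps: [35,0,0,2,0,35,0,0,4,0,35,0,0,6,0,35,0,0,6,0]

```text
time: 6.4
ee_pos: [0.4762, 0.292, 0.1611]
orientation: [[-0.99, -0.142, -0.0], [-0.142, 0.99, -0.0], [0.0, -0.0, -1.0]]
force: [-1.6, -0.3, -1.8]
finger_gap: 0.575
gripper_force: 12.0
```

Run:
```python
from h import *
s=get_state();print(s["ee_pos"],s["force"],s["moment"])
cv2.imwrite("pics/s2.png",cv2.resize(read_camera("scene")[120:270,390:540,::-1],None,fx=4,fy=4))
```

```text
[0.47624027 0.29204145 0.16105893] [-1.59652207 -0.33147238 -1.80145244] [ 0.0751701   0.20729881 -0.02993277]
```

View pics/s2.png

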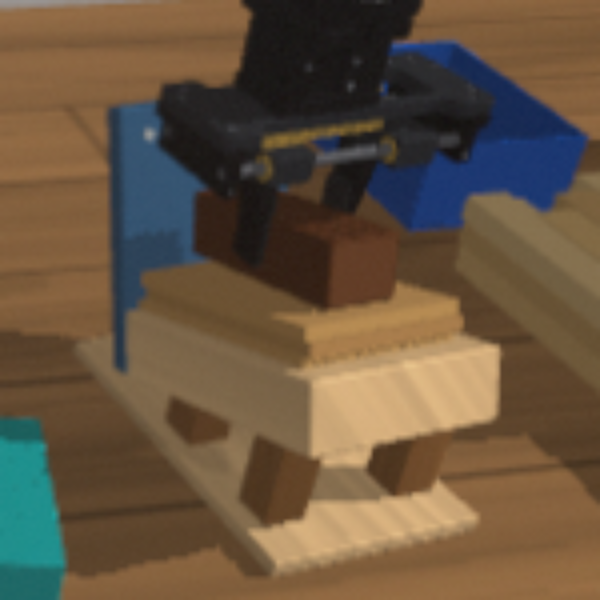

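The block is already pitching onto the slope, and its uphill end is at the boards. I'll keep lowering in small steps.

>>> step_arm:
  steps: [35,0,0,2,0,35,0,0,4,0,35,0,0,6,0,35,0,0,6,0]

```text
time: 6.78
ee_pos: [0.4764, 0.2921, 0.1552]
orientation: [[-0.99, -0.142, 0.0], [-0.142, 0.99, -0.0], [-0.0, -0.0, -1.0]]
force: [0.8, -0.4, -1.6]
finger_gap: 0.574
gripper_force: 12.0
```

>>> step_arm:
  steps: [35,0,0,1.5,0,35,0,0,3,0,35,0,0,4,0,35,0,0,4,0]

```text
time: 7.12
ee_pos: [0.4773, 0.2922, 0.1534]
orientation: [[-0.99, -0.141, 0.002], [-0.141, 0.99, 0.001], [-0.002, 0.001, -1.0]]
force: [-4.0, -3.2, 13.6]
finger_gap: 0.572
gripper_force: 12.0
```

>>> step_arm:
  steps: [35,0,0,-1,0,35,2.8,0,0,0,35,5.6,0,1,0,35,8.4,0,2,0,35,11.2,0,3,0,35,14,0,4,0,35,16,0,4.8,0,35,16,0,4.8,0]

```text
time: 7.78
ee_pos: [0.4605, 0.2902, 0.1473]
orientation: [[-0.99, -0.142, 0.001], [-0.142, 0.99, 0.001], [-0.001, 0.001, -1.0]]
force: [-0.2, -0.5, 6.1]
finger_gap: 0.569
gripper_force: 12.0
```

>>> step_arm:
  steps: [35,1.5,0,0.5,0,35,3,0,1,0,35,4.5,0,1.5,0,35,6,0,2,0,35,7,0,2.4,0,35,7,0,2.4,0]

```text
time: 8.28
ee_pos: [0.4575, 0.2896, 0.1467]
orientation: [[-0.99, -0.14, 0.009], [-0.14, 0.99, 0.004], [-0.01, 0.003, -1.0]]
force: [13.5, 1.4, 6.1]
finger_gap: 0.572
gripper_force: 12.0
```

>>> step_arm:
  steps: [35,0,0,2,0,35,0,0,2,0,35,-1.5,0,0,0,35,-3,0,0,0,35,-3,0,0,0,87,-3,0,0,0,87,-3,0,0,0,87,-3,0,0,0,87,-3,0,0,0,87,-3,0,-20,0,87,-3,0,-60,0,87,-3,0,-100,0,87,-3,0,-140,0,87,-3,0,-140,0]

```text
time: 9.45
ee_pos: [0.4586, 0.2906, 0.2922]
orientation: [[-0.99, -0.142, 0.008], [-0.142, 0.99, 0.007], [-0.009, 0.006, -1.0]]
force: [0.2, 0.0, -0.2]
finger_gap: 0.996
gripper_force: 0.0
```

Run:
```python
from h import *
s=get_state();print(s["ee_pos"],s["force"])
cv2.imwrite("pics/s3.png",np.hstack([cv2.resize(read_camera("scene")[130:260,400:520,::-1],None,fx=3.2,fy=4),cv2.resize(read_camera("top")[165:295,125:230,::-1],None,fx=3.8,fy=4)]))
y=np.radians(-5.5)
for z in(.28,.0335): print(shift([.490,-.352,z],y))
```

```text
[0.45864211 0.29063817 0.29224189] [ 0.24469124  0.01152029 -0.15497329]
(array([  58.3, -639.9,    4.4]), np.float64(0.238))
(array([  58.9, -640.4,  250.9]), np.float64(0.238))
```

View pics/s3.png

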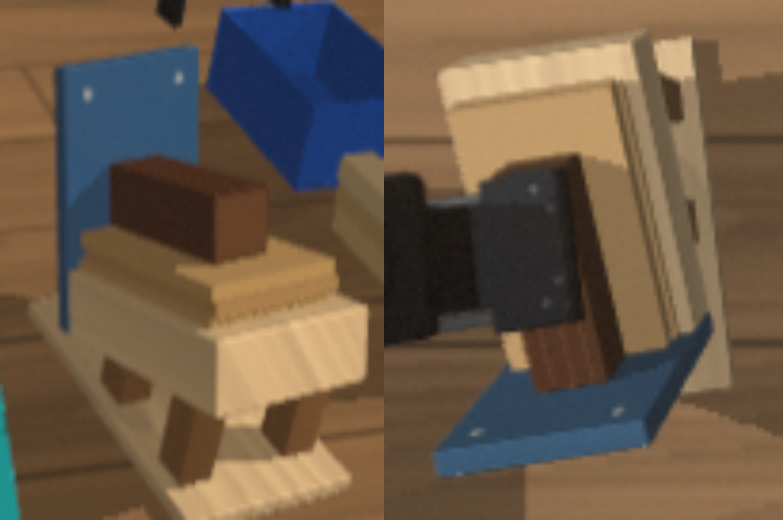

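The dark block lies flat in the middle of the boards, against the backstop. Now the pale block.

>>> step_arm:
  steps: [87,58.5,-640,0,0.238,87,58.5,-640,0,0.238,87,58.5,-640,0,0.238,87,58.5,-640,0,0.238,87,58.5,-640,0,0.238,87,58.5,-640,0,0.238,87,58.5,-640,0,0.238,87,58.5,-640,0,0.238,87,58.5,-640,0,0.238,87,58.5,-640,0,0.238,87,58.5,-640,0,0.238,87,58.5,-640,0,0.238,87,58.5,-640,0,0.238,87,58.5,-640,0,0.238,87,58.5,-640,0,0.238,87,58.5,-640,0,0.238,87,58.5,-640,0,0.238,87,58.5,-640,0,0.238,87,58.5,-640,0,0.238,87,58.5,-640,0,0.238]

```text
time: 11.22
ee_pos: [0.4898, -0.3508, 0.2837]
orientation: [[-0.996, 0.094, -0.0], [0.094, 0.996, 0.001], [0.0, 0.001, -1.0]]
force: [0.8, -0.5, 0.2]
finger_gap: 1.003
gripper_force: 0.0
```

Run:
```python
from h import *
s=get_state();print(s["ee_pos"],s["orientation"].round(3),s["joint_pos"].round(0))
y=np.radians(-5.5)
print(shift([.490,-.352,.0335],y))
im=read_camera("top"); cv2.imwrite("pics/t4.png",cv2.resize(im[165:295,125:230,::-1],None,fx=4,fy=4,interpolation=cv2.INTER_CUBIC))
# predicted corners of the dark block's top, in crop pixels
for h in(24,25): print(((proj("top",DO+np.array([[140,25,h+44],[140,-25,h+44],[0,-25,h+44],[0,25,h+44]])/1000@DR.T)-[125,165])*4).round(0).tolist())
```

```text
[ 0.48976043 -0.35083446  0.28373675] [[-0.996  0.094 -0.   ]
 [ 0.094  0.996  0.001]
 [ 0.     0.001 -1.   ]] [-10.  21.  53.  86. -17.  81. 129.]
(array([ -0.5,  -1.5, 250.2]), np.float64(0.002))
[[103.0, 178.0], [185.0, 166.0], [237.0, 379.0], [158.0, 390.0]]
[[103.0, 178.0], [185.0, 167.0], [237.0, 379.0], [158.0, 391.0]]
```

View pics/t4.png

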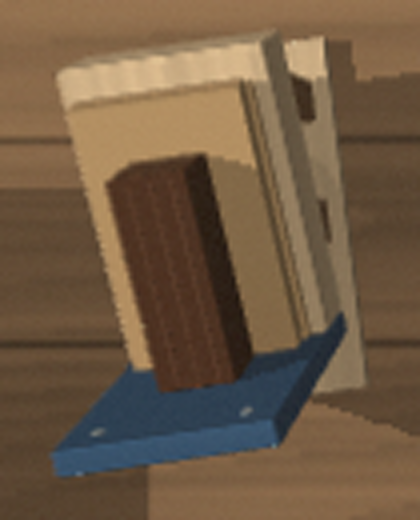

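The dark block sits where predicted, to within about a pixel. I'll place the pale block with the same tool yaw and line, so the two will match.

>>> step_arm:
  steps: [87,0,-1,40,0,87,0,-1,80,0,87,0,-1,120,0,87,0,-1,160,0,87,0,-1,195,0,87,0,-1,220,0,87,0,-1,238,0,87,0,-1,250,0,87,0,-1,250,0,87,0,-1,250,0,35,0,-1,250,0,35,0,-1,250,0,35,0,-1,250,0,35,0,-1,250,0,35,0,-1,250,0,35,0,-1,250,0,35,0,-1,250,0]
  newtons: 15

```text
time: 12.68
ee_pos: [0.4893, -0.3535, 0.0344]
orientation: [[-0.995, 0.096, 0.0], [0.096, 0.995, 0.0], [-0.0, 0.0, -1.0]]
force: [-0.5, 0.3, 2.5]
finger_gap: 0.572
gripper_force: 15.0
```

Run:
```python
from h import *
# dark released with TCP x,y (.4575,.2896,.1467), grasp 33.8 above underside. Pale: grasp 27.5+44 above the boards
d=DR[:,2]*(44+27.5-33.8)/1000
end=np.array([.4575,.2896,.1467])+d
st=end+DR[:,0]*.02
print(end,st); s=get_state(); print(s["ee_pos"])
Y=np.arctan2(.142,.99)
a=st.copy();a[2]=.30
print(shift(a,Y)); print(shift(st,Y))
```

```text
[0.44473133 0.28780548 0.18212641] [0.46334228 0.29042108 0.18896681]
[ 0.48925738 -0.35346827  0.03442776]
(array([  87.4,  638.5, -265.4]), np.float64(-0.238))
(array([  87.4,  638.5, -154.4]), np.float64(-0.238))
```

>>> step_arm:
  steps: [35,0,0,-15,0,35,0,0,-50,0,35,0,0,-90,0,35,0,0,-130,0,35,0,0,-170,0,35,5,20,-205,-0.05,35,12,50,-235,-0.1,35,20,85,-255,-0.15,35,25,122,-265,-0.2,35,30,162,-265,-0.238,35,35,202,-265,-0.238,35,40,242,-265,-0.238,35,45,282,-265,-0.238,35,50,322,-265,-0.238,35,55,362,-265,-0.238,35,60,402,-265,-0.238,35,65,442,-265,-0.238,35,70,482,-265,-0.238,35,75,520,-265,-0.238,35,80,555,-265,-0.238]

```text
time: 14.35
ee_pos: [0.4621, 0.2083, 0.3002]
orientation: [[-0.99, -0.141, 0.001], [-0.141, 0.99, 0.001], [-0.001, 0.0, -1.0]]
force: [1.2, 0.1, -1.5]
finger_gap: 0.573
gripper_force: 15.0
```

Run:
```python
from h import *
s=get_state(); print(s["ee_pos"],s["force"],s["joint_vel"].round(1))
Y=np.arctan2(.142,.99)
st=[.4633,.2904,.189]
print(shift([.4633,.2904,.25],Y)); print(shift(st,Y))
```

```text
[0.46209513 0.2082977  0.30022553] [ 1.1881796   0.05497241 -1.5111158 ] [-19.5  21.9 -17.1 -19.9  -8.8  -0.  -35.5]
(array([-12.8,  81.1,  50.3]), np.float64(-0.0))
(array([-12.7,  81.1, 111.3]), np.float64(-0.0))
```

>>> step_arm:
  steps: [35,-6,35,0,0,35,-11,65,0,0,35,-12.7,79,10,0,35,-12.7,79,35,0,35,-12.7,79,55,0,35,-12.7,79,66,0,35,-12.7,79,70,0,35,-12.7,79,70,0]
  newtons: 12

```text
time: 15.02
ee_pos: [0.464, 0.2858, 0.2292]
orientation: [[-0.99, -0.141, -0.001], [-0.141, 0.99, -0.001], [0.001, -0.001, -1.0]]
force: [1.1, 0.3, -0.6]
finger_gap: 0.575
gripper_force: 12.0
```

Run:
```python
from h import *
s=get_state(); print(s["ee_pos"],s["force"])
print(shift([.4633,.2904,.189],np.arctan2(.142,.99)))
```

```text
[0.46400086 0.28577691 0.22920345] [ 1.12735542  0.30407007 -0.58916793]
(array([ 0. ,  4.7, 40.2]), np.float64(-0.001))
```

>>> step_arm:
  steps: [35,0,3,0,0,35,0,4.6,2,0,35,0,4.6,5,0,35,0,4.6,8,0,35,0,4.6,10,0,35,0,4.6,12,0,35,0,4.6,14,0,35,0,4.6,16,0,35,0,4.6,18,0,35,0,4.6,20,0,35,0,4.6,22,0,35,0,4.6,22,0]

```text
time: 16.02
ee_pos: [0.4633, 0.2912, 0.2072]
orientation: [[-0.99, -0.142, -0.0], [-0.142, 0.99, 0.0], [0.0, 0.0, -1.0]]
force: [-1.2, -0.2, -0.1]
finger_gap: 0.576
gripper_force: 12.0
```

>>> step_arm:
  steps: [35,0,-0.8,2,0,35,0,-0.8,4,0,35,0,-0.8,6,0,35,0,-0.8,8,0,35,0,-0.8,10,0,35,0,-0.8,12,0,35,0,-0.8,12,0]

```text
time: 16.6
ee_pos: [0.4634, 0.2903, 0.1948]
orientation: [[-0.99, -0.142, -0.0], [-0.142, 0.99, -0.0], [0.0, -0.0, -1.0]]
force: [-1.5, 0.0, -1.1]
finger_gap: 0.575
gripper_force: 12.0
```

>>> step_arm:
  steps: [35,0,0,1.5,0,35,0,0,3,0,35,0,0,4,0,35,0,0,5,0,35,0,0,5,0]

```text
time: 17.02
ee_pos: [0.4635, 0.2903, 0.1903]
orientation: [[-0.99, -0.142, 0.0], [-0.142, 0.99, 0.0], [-0.0, 0.0, -1.0]]
force: [-2.5, 0.3, 1.5]
finger_gap: 0.569
gripper_force: 12.0
```

>>> step_arm:
  steps: [35,0,0,1,0,35,0,0,2,0,35,0,0,2,0]

```text
time: 17.27
ee_pos: [0.4639, 0.2903, 0.1897]
orientation: [[-0.99, -0.141, 0.001], [-0.141, 0.99, 0.001], [-0.001, 0.001, -1.0]]
force: [-5.1, -3.3, 12.2]
finger_gap: 0.577
gripper_force: 12.0
```

>>> step_arm:
  steps: [35,0,0,-1,0,35,2.8,0,0,0,35,5.6,0,1,0,35,8.4,0,2,0,35,11.2,0,3,0,35,14,0,4,0,35,15,0,4.4,0,35,15,0,4.4,0]

```text
time: 17.93
ee_pos: [0.4483, 0.2883, 0.184]
orientation: [[-0.99, -0.142, 0.0], [-0.142, 0.99, 0.0], [-0.0, 0.0, -1.0]]
force: [-0.9, -0.2, 4.8]
finger_gap: 0.57
gripper_force: 12.0
```

>>> step_arm:
  steps: [35,1.5,0,0.5,0,35,3,0,1,0,35,4.5,0,1.5,0,35,6,0,2,0,35,7,0,2.4,0,35,7,0,2.4,0]

```text
time: 18.43
ee_pos: [0.4445, 0.2875, 0.1827]
orientation: [[-0.99, -0.141, 0.006], [-0.141, 0.99, 0.003], [-0.007, 0.002, -1.0]]
force: [12.3, 2.1, 2.4]
finger_gap: 0.572
gripper_force: 12.0
```

The block meets the backstop where predicted. Now press lightly, ease off, release and retreat.

>>> step_arm:
  steps: [35,0,0,2,0,35,0,0,3,0,35,-1.5,0,1,0,35,-3,0,1,0,35,-3,0,1,0,87,-3,0,1,0,87,-3,0,1,0,87,-3,0,1,0,87,-3,0,1,0,87,-3,0,-20,0,87,-3,0,-60,0,87,-3,0,-100,0,87,-3,-30,-115,0,87,-3,-70,-115,0,87,-3,-110,-115,0,87,-3,-150,-115,0,87,-3,-190,-115,0,87,-3,-230,-115,0,87,-3,-230,-115,0]

```text
time: 20.02
ee_pos: [0.478, 0.0516, 0.2969]
orientation: [[-0.991, -0.132, 0.001], [-0.132, 0.991, -0.001], [-0.001, -0.001, -1.0]]
force: [0.6, -0.7, -0.2]
finger_gap: 0.998
gripper_force: 0.0
```

Run:
```python
from h import *
s=get_state();print(s["ee_pos"],s["force"])
cv2.imwrite("pics/s5.png",np.hstack([cv2.resize(read_camera("scene")[130:260,400:520,::-1],None,fx=3.2,fy=4),cv2.resize(read_camera("top")[165:295,125:230,::-1],None,fx=3.8,fy=4)]))
```

```text
[0.47797483 0.05161334 0.2969351 ] [ 0.60964467 -0.73815922 -0.21573762]
```

View pics/s5.png

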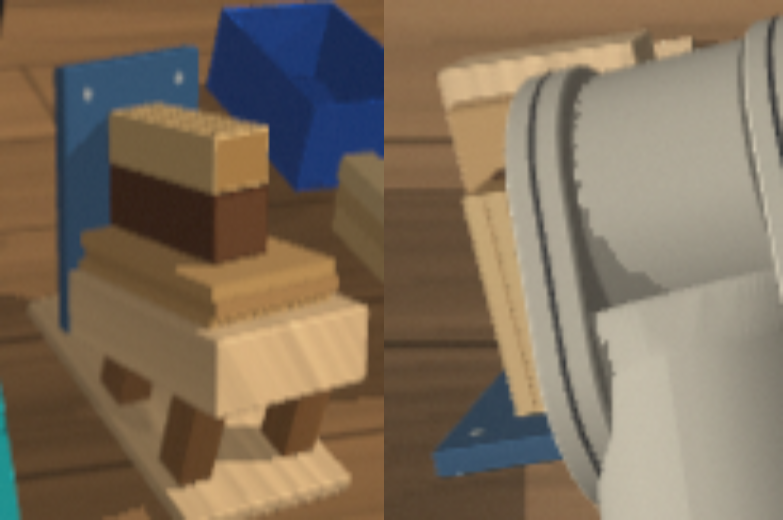

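The scene view shows the pale block flush and square on the dark one: the shared edges at (217,190) and (267,185) line up. Both blocks are against the backstop and the gripper is clear.

```bash
python3 -c "
from station import *
print(job_done())"
```

```text
the job is handed in; nothing more can be done
None
```

The dark block lies in the middle of the boards with the pale block squarely on top; both were pushed back until the backstop was felt, and the job was handed in at about 20 s with the gripper clear.

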